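Right the fallen sample bottle and hold the cam lift at its top

ROBOT

A 6-joint arm with a two-finger parallel gripper is mounted at the origin on the work surface. World frame = base frame: x ahead of the robot, y to its left, z up, the work surface at z = 0. Lengths are in m, angles in degrees, forces in N, time in s.
With the tool pointing down it reaches from about 0.4 to 0.825 m from the base axis. Payload 7 kg.
Tool frame: the origin (TCP) lies on the centre line of the jaws, within the pads' length; the fingertips stand 19 mm ahead of it and the grasp point (between the pads) is the TCP (r.tip_extent is the distance from the TCP to the fingertips, in m); z points along the fingers, y is the line along which they close (so a half turn about z gives the same grasp; the last joint's range is limited). The gripper opens to 88 mm and grips with 3 to 60 N. Pads are 19 mm wide; open, the fingers measure 130 mm over their backs; the gripper's body (78 mm by 193 mm) begins 47 mm behind the grasp point.
Start: joints at [-52.305, 20.546, 0.682, 0, -70.136, -16.507], TCP at [0.244, -0.629, 0.212] pointing down, gripper open.
Joint ranges: [-176.03, 176.03], [-82.01, 121.73], [-58.28, 71.71], [-173.87, 95.51], [-174.79, -0.11], [-173.66, 173.66]. Speed limits (degrees/s): [136.94, 136.94, 172.46, 180, 180, 180].

INTERFACE

Orientations are given as [roll, pitch, yaw] about the fixed x, y, z axes, in that order (R = Rz(yaw) Ry(pitch) Rx(roll)).
In Python, from plant import r gives the robot as it stands. The module is installed in compiled form; this text tells all that it offers.
- The arm moves only by the tool jog_arm, never from a script. Its argument "deltas" is a list that holds one entry, the list of rows, each a list of 5 numbers: the opening, from -1 (shut) to 1 (fully open), then the shift along the world's x, y, z in cm, then the turn about the world's z in rad. In form: [[[claw, dx, dy, dz, turn], ...]]. A call has 1 to 8 rows; each row shifts and turns the commanded pose from where the row before left it; what a row does not reach is not made up. A row lasts 1/8 s, in which the tool goes at most 62.5 mm and 10.7 degrees, less where a joint would pass 70% of its speed; a pose out of reach is approached as far as the arm can. A call with a gripper value outside its range is refused whole. The fingers move at their own pace and stop on an object; "force" is the grip in N (left out, the last holds). Time passes only in rows, so rows that do not move let the fingers close. It gives the time, the measured TCP pose, the force, the opening and the grip force at its end, in the units of the state.
- r.get_state(): the state, without advancing time (a new reading comes with each control period).
- r.capture(name): name is "scene" or "top"; returns the picture (384x512x3 uint8, blue, green, red); there is no depth.
- r.camera_info(name): a dict with "fx", "fy", "cx", "cy" (pixels), "view" (4x4, takes a point from world to camera coordinates). Camera axes: x right, y up, looking along -z (the intrinsics and any distortion apply to the point x, -y, -z); pixel columns grow to the right and rows downward; lengths in m; the calibration is good to about 2 mm. A picture is of the moment at which its call begins. camera_info takes no time and is no camera call.
- r.close_job(): hands the job in; it is judged then, once.
The state is a dict: "time_s": time; "joints": joint angles; "qd": joint speeds; "joint_torque": joint torques, N m; "tcp_pos": TCP position; "eef_rot": TCP orientation; "contact_force": force on the tool from outside, world axes, zero at the start; "moment": the same for the moment, N m; "gripper_width": finger opening in m; "gripper_force": force on a finger pad.
Only numpy, scipy, OpenCV 4.12 (cv2) and the standard library are available. Lean on these libraries where they do the work, as an engineer would, in place of code of your own. Each camera call takes 0.05 s, during which the arm holds its last target. There are 200 camera calls.

TASK

The sample bottle with the orange cap has fallen over in the lane on the lift deck: stand it upright on its free round mark between or beside the two blue-capped bottles and let go of it while the deck is still down. Then take the red handle of the cam lever and swing it up until the deck is at its highest point, not short of it and not past it, and finish while still holding it there with the gripper, because the lever springs back when released. The other bottles must stay standing on their marks, and the other things on the bench are left alone.

Things in the scene. Friction and masses are not known exactly. Their poses are not given: they have to be found in the camera images.
- tipped: The fallen bottle: white, square, 48 x 48 mm body 68 mm tall, 34 mm round orange cap, 94 mm tall overall, 0.11 to 0.22 kg. Origin on its axis at mid height (47 mm above its underside); z runs from foot to cap, x and y are square to the flat sides. It starts lying on a flat side across the lane, its middle over its free mark, cap pointing away from the robot within about 30 degrees.
- bottle_a: Standing neighbour, same white bottle with a blue cap. Origin on its axis at mid height, 47 mm above the deck; z up.
- bottle_b: The other standing neighbour, same as bottle_a.
- mark0 (a point): Centre of the round light-blue mark (66 mm across) nearest the lever, on the deck's top; axes as the station's (z up). The three marks lie in a row along y, 110 mm apart, and rise with the deck. Two carry the neighbours, the fallen bottle lies over the third; which is which varies.
- mark1 (a point): Centre of the middle mark, the middle of the deck: a flat white plate without rims, 130 mm deep (x), 320 mm long (y), 8 mm thick, top 94 mm above the table when down, 112 mm at its highest. It stays level and rides on a 28 mm circle with the cam, so it also moves 26 mm towards the robot as it rises. It is within 1 mm of its highest while the lever is within 0.26 rad of straight up.
- mark2 (a point): Centre of the mark farthest from the lever, same as mark0.
- pivot (a point): Fixed point on the cam shaft's axis, 40 mm above the table, abreast of the middle of the red handle (234 mm towards -y and 20 mm towards -x from the deck's middle). Its axes are the station's: y along the shaft, from lever to deck, x away from the robot (turned up to 0.2 rad), z up. The handle swings in the x-z plane about it.
- handle_mid (a point): Middle of the red handle: a round plastic sleeve 18 mm thick, 70 mm long, along the shaft direction (y), sticking out to -y from the end of a 12 mm round steel arm, 100 mm from the pivot. It spins freely on its pin, so it can be held fast while the lever swings. With the lever down it is 93 mm beyond (+x) and 36 mm above the pivot. Clear for 25 mm on both sides in x.
- cam_lever (a joint): Lever angle, rad: 0 down (arm pointing away from the robot, 0.37 rad above level), growing as the handle swings up and over towards the robot; 1.2 is straight up, where the eccentric cam lifts the deck highest; at the stop, 1.8, the deck has sunk again by 5 mm. A spring and the deck's weight pull it back to 0, about 4 to 9 N at the handle; it does not stay by itself.
- deck: The lift deck and the two metal straps that carry it on the eccentrics (plate: see mark1); origin at the cam centre, 44 mm below its top face; axes as the station's.
- tube_rack: Bystander: orange tube rack, 100 x 200 x 30 mm, origin under its centre.
- foam_rack: Bystander: white foam rack 130 x 190 x 45 mm with orange-capped tubes up to 125 mm, origin under its centre.
- beaker: Bystander: clear beaker, 84 mm across, 100 mm tall, origin under its centre.
- tip_box: Bystander: pink pipette tip box, 120 x 85 x 63 mm, origin under its centre.
- marker: Bystander: black marker upright in a small grey stand, 36 mm square, 135 mm tall, origin under its centre.
Not all that is in view belongs to the job. Leave any pink look-alike of the tipped alone. Leave any yellow look-alike of the bottle_a alone.

How it is judged (in metres and radians):
On the way:
1. the orange-capped bottle stands on its mark, released and still, with the deck down (angle between each of tipped, bottle_a, bottle_b's own z axis and vertical below 0.1 rad and (horizontal distance between tipped and mark0 below 0.02 m or horizontal distance between tipped and mark1 below 0.02 m or horizontal distance between tipped and mark2 below 0.02 m) and (horizontal distance between bottle_a and mark0 below 0.02 m or horizontal distance between bottle_a and mark1 below 0.02 m or horizontal distance between bottle_a and mark2 below 0.02 m) and (horizontal distance between bottle_b and mark0 below 0.02 m or horizontal distance between bottle_b and mark1 below 0.02 m or horizontal distance between bottle_b and mark2 below 0.02 m) and z of each of tipped, bottle_a, bottle_b in the frame of mark1 below 0.052 m and height (world z) of mark1 below 0.098 m and contact force between each of the arm, the fingers and tipped below 0.05 N and linear speed of tipped below 0.02 m/s), for 0.2 s.
At the end, for the whole second after the job is handed in: Deck top above 110.8 mm of its highest 112.0 and still, kept up by the fingers on the lever (over 1 N), not by pushing on the deck; all three bottles stand (within 0.10 rad) on the deck within 20 mm of a mark's centre; the other things on the bench within 20 mm of where they were (height (world z) of mark1 above 0.1108 m and velocity of joint cam_lever between -0.1 and 0.1 rad/s and contact force between the fingers and cam_lever above 1 N and contact force between each of the fingers, the arm and deck below 0.3 N and angle between each of tipped, bottle_a, bottle_b's own z axis and vertical below 0.1 rad and (horizontal distance between tipped and mark0 below 0.02 m or horizontal distance between tipped and mark1 below 0.02 m or horizontal distance between tipped and mark2 below 0.02 m) and (horizontal distance between bottle_a and mark0 below 0.02 m or horizontal distance between bottle_a and mark1 below 0.02 m or horizontal distance between bottle_a and mark2 below 0.02 m) and (horizontal distance between bottle_b and mark0 below 0.02 m or horizontal distance between bottle_b and mark1 below 0.02 m or horizontal distance between bottle_b and mark2 below 0.02 m) and z of each of tipped, bottle_a, bottle_b in the frame of mark1 below 0.052 m and distance of each of tube_rack, foam_rack, beaker, tip_box, marker from where it was at the start of the episode below 0.02 m); the arm keeps its last pose, push and grip.
It fails at once if a standing bottle is tipped or knocked off (angle between any of bottle_a, bottle_b's own z axis and vertical above 0.35 rad).
It fails at once if the bench's other things are disturbed (shifted more than 20 mm) (distance of any of tube_rack, foam_rack, beaker, tip_box, marker from where it was at the start of the episode above 0.02 m).
It also fails if it takes over 64 s, if anything falls off the work surface, if the arm or the gripper's body presses on something with over 40 N, if the wrist force passes 120 N, or if a joint passes its speed limit or range.

## Working session

There is one attempt and no reset: what is moved stays moved. The work goes in short steps, Python scripts to look and compute and a tool call to move; the robot and the scene stay as the last step left them, time stands still between calls to the robot, and variables do not carry over. Pictures are saved under pics/ and viewed, at most 10 in all, crops included, and the job is handed in when it is done.

Besides the shell and the picture viewer there is one more tool, called after ">>>" by a JSON object that holds its "api" and its "payload", one argument or row to a line. jog_arm: Moves the arm, as the interface text tells. Its arguments: {"type":"object","properties":{"deltas":{"type":"array"},"force":{"type":"number"}},"required":["deltas"]}

```bash
mkdir -p pics
python3 - <<'E'
from plant import r
import cv2
for n in("scene","top"):
    im=r.capture(n); cv2.imwrite(f"pics/{n}0.png",cv2.resize(im,(800,600),interpolation=cv2.INTER_CUBIC)); i=r.camera_info(n); print(n,i)
    cv2.imwrite(f"pics/{n}_raw.png",im)
s=r.get_state();print(s)
E
```

```text
scene {'fx': 490.32253604267174, 'fy': 490.32253604267174, 'cx': 252.33860017403526, 'cy': 189.35910326937386, 'view': array([[ 4.67645066e-01,  8.83916322e-01, -1.69747298e-04,
        -1.83889622e-01],
       [-7.59145669e-01,  4.01732218e-01,  5.12161184e-01,
         4.16361908e-01],
       [ 4.52775823e-01, -2.39380788e-01,  8.58889336e-01,
        -1.60056581e+00],
       [ 0.00000000e+00,  0.00000000e+00,  0.00000000e+00,
         1.00000000e+00]])}
top {'fx': 348.5043807523069, 'fy': 348.5043807523069, 'cx': 254.2374303036132, 'cy': 190.30293578214824, 'view': array([[ 0.01704541, -0.99957658,  0.02358197, -0.12101369],
       [ 0.99478789,  0.01932572,  0.10011778, -0.5738362 ],
       [-0.10053113,  0.02175251,  0.99469609, -0.90233428],
       [ 0.        ,  0.        ,  0.        ,  1.        ]])}
{'time_s': 0.1, 'joints': array([-5.23064674e+01,  2.05881960e+01,  6.39659416e-01, -1.81124189e-02,
       -7.01358621e+01, -1.65063579e+01]), 'qd': array([-0.01755524, -0.06743066,  0.0661128 ,  0.06747551,  0.03331637,
       -0.0618398 ]), 'joint_torque': array([-1.15058112e-03, -5.84164917e+01,  2.93750507e+01,  7.01559484e+00,
        1.00993115e-02, -6.34136882e-05]), 'tcp_pos': array([ 0.24376183, -0.62896064,  0.21141028]), 'eef_rot': array([ 1.79914241e+02, -7.65575625e-03, -1.58818987e+02]), 'contact_force': array([-0.27271814,  0.18586688, -0.05377884]), 'moment': array([ 0.02206434, -0.04154771,  0.02390357]), 'gripper_force': 0.0, 'gripper_width': 0.08744727419846557}
```

View pics/scene0.png

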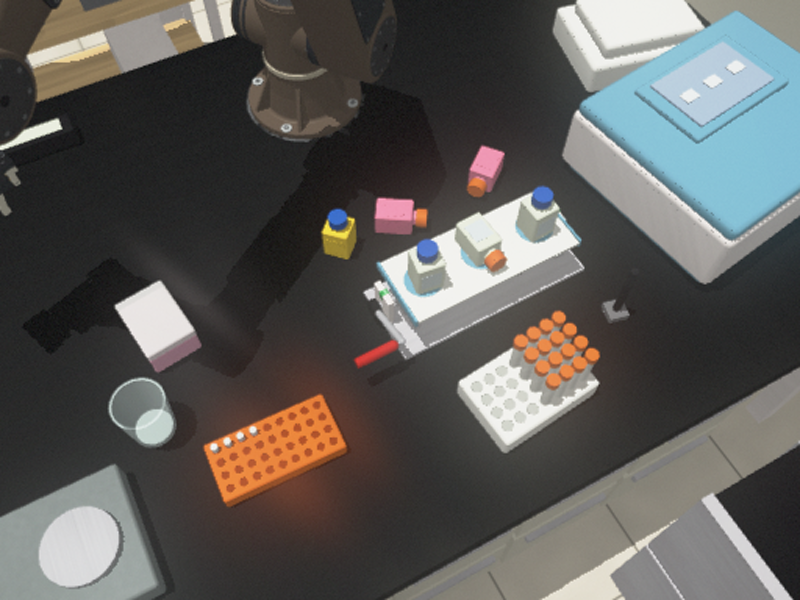

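View pics/top0.png

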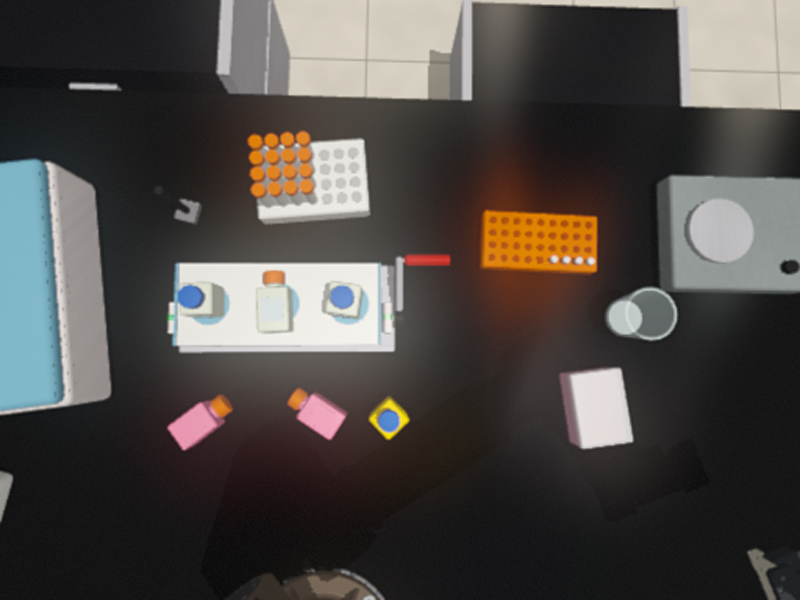

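The orange-capped bottle lies on the middle mark, with its cap pointing away from the robot and the neighbours at both ends. I'll take enlarged crops to measure it.

Run:
```python
import cv2
a=cv2.imread("pics/scene_raw.png")[115:240,220:380]; b=cv2.imread("pics/top_raw.png")[160:230,105:295]
cv2.imwrite("pics/sc.png",cv2.resize(a,None,fx=4.75,fy=4.75,interpolation=cv2.INTER_CUBIC))
cv2.imwrite("pics/tc.png",cv2.resize(b,None,fx=4,fy=4,interpolation=cv2.INTER_CUBIC))
```

```text
(no output)
```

View pics/sc.png

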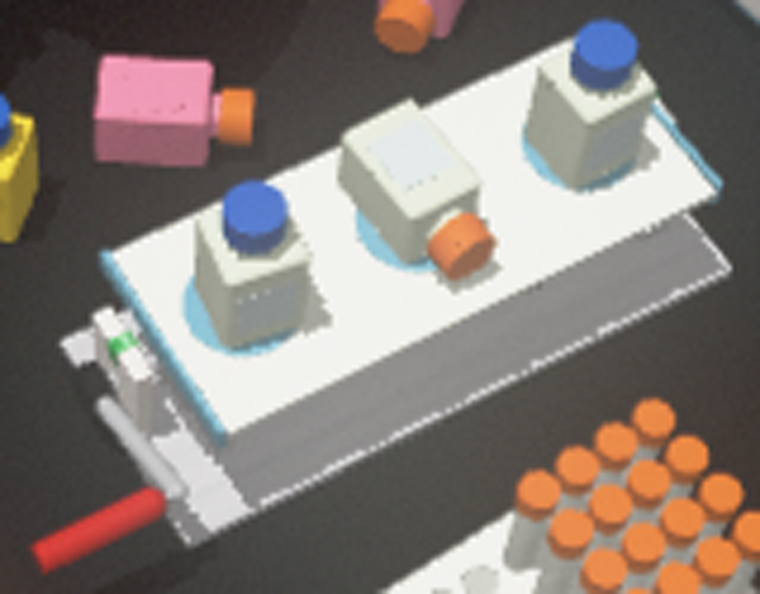

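View pics/tc.png

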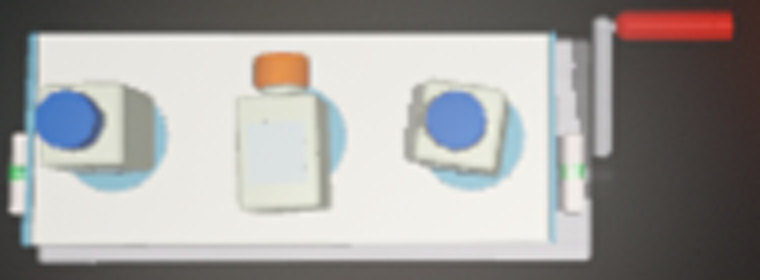

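The scene crop shows these features:
- handle from (40,558) to (160,500)
- deck corners at (105,252), (222,440) and (720,185)
- label centre at (410,152)
- blue caps at (257,203) and (606,42)

In the top crop the same features are:
- handle from (620,25) to (732,25)
- deck corners at (556,243), (554,34) and (33,34)
- label centre at (276,152)

```bash
cat > h.py <<'E'
from plant import r
import numpy as np, cv2
C={n:r.camera_info(n) for n in("scene","top")}
def ray(n,p):
    c=C[n];V=c["view"];R=V[:3,:3];o=-R.T@V[:3,3]
    d=R.T@np.array([(p[0]-c["cx"])/c["fx"],-(p[1]-c["cy"])/c["fy"],-1]);return o,d/np.linalg.norm(d)
def tri(ps,pt):
    A=np.zeros((3,3));b=np.zeros(3);L=[ray("scene",ps),ray("top",pt)]
    for o,d in L: P=np.eye(3)-np.outer(d,d);A+=P;b+=P@o
    x=np.linalg.solve(A,b);e=[np.linalg.norm((np.eye(3)-np.outer(d,d))@(x-o)) for o,d in L];return x,e[0]
def onz(n,p,z): o,d=ray(n,p);return o+d*(z-o[2])/d[2]
S=lambda u,v:((u+.5)/4.75-.5+220,(v+.5)/4.75-.5+115)
T=lambda u,v:((u+.5)/4-.5+105,(v+.5)/4-.5+160)
E
python3 - <<'E'
from h import *
np.set_printoptions(precision=4,suppress=True)
for n,s,t in [("handle in",(160,500),(620,25)),("handle out",(40,558),(732,25)),("c near lev",(105,252),(556,243)),("c far lev",(222,440),(554,34)),("c far +y",(720,185),(33,34)),("label",(410,152),(276,152)),("capA",(257,203),(456,121)),("capB",(606,42),(68,119))]:
    print(n,*tri(S(*s),T(*t)))
print("handle top z.076",onz("top",T(676,25),.085))
for p in[(238,97),(316,93),(322,209),(240,211)]: print("body top",onz("top",T(*p),.142))
print("cap", onz("top",T(281,52),.118),onz("top",T(281,85),.130))
for p in [(554,34),(33,34),(556,243),(24,243)]: print("deck",onz("top",T(*p),.094))
# mark outer edge extents in top: 
for p in[(522,138),(470,192),(166,138),(118,192),(346,138)]: print("mark",onz("top",T(*p),.094))
E
```

```text
handle in [ 0.6341 -0.1234  0.0757] 0.0012007832456942015
handle out [ 0.6355 -0.1946  0.0776] 0.0006973154544247127
c near lev [ 0.4943 -0.0844  0.096 ] 0.00022657810903390575
c far lev [ 0.6248 -0.0815  0.0906] 0.0013669653408695628
c far +y [0.6165 0.2388 0.0994] 0.0020664996742209892
label [0.5429 0.0775 0.1445] 0.001991953571308319
capA [ 0.5591 -0.0288  0.1888] 0.00067794181711771
capB [0.556  0.1836 0.1902] 0.0005575260097883775
handle top z.076 [ 0.6337 -0.1575  0.085 ]
body top [0.5757 0.1034 0.142 ]
body top [0.579 0.058 0.142]
body top [0.5111 0.052  0.142 ]
body top [0.509  0.0994 0.142 ]
cap [0.6064 0.0844 0.118 ] [0.5848 0.0811 0.13  ]
deck [ 0.6248 -0.0803  0.094 ]
deck [0.618 0.243 0.094]
deck [ 0.4944 -0.0842  0.094 ]
deck [0.4887 0.241  0.094 ]
mark [ 0.559  -0.0618  0.094 ]
mark [ 0.5249 -0.0304  0.094 ]
mark [0.5548 0.1579 0.094 ]
mark [0.5209 0.1856 0.094 ]
mark [0.5569 0.0471 0.094 ]
```

>>> {"api": "jog_arm", "payload": {
  "deltas": [
    [[1,0,0,5,0],[1,2,4,2,-0.05],[1,2,4.5,0,-0.05],[1,2,4.5,0,-0.05],[1,2,4.5,0,-0.05],[1,2,4.5,0,-0.05],[1,2,4.5,0,-0.045],[1,2,4.5,0,0]]
  ],
  "force": 8
}}

```text
time_s: 1.1
tcp_pos: [0.3842, -0.3177, 0.2821]
eef_rot: [180.0, -0.0, -175.8]
contact_force: [0.3, 0.9, 0.6]
gripper_width: 0.0876
gripper_force: 0.0
```

>>> {"api": "jog_arm", "payload": {
  "deltas": [
    [[1,2,4.5,0,0],[1,2,4.5,0,0],[1,2,4.5,0,0],[1,2,4.5,0,0],[1,2,4.5,0,0],[1,2,4.5,0,0],[1,2,4.5,0,0],[1,2,4.5,0,0]]
  ]
}}

```text
time_s: 2.1
tcp_pos: [0.5441, 0.0422, 0.2821]
eef_rot: [-180.0, -0.0, -175.7]
contact_force: [1.4, -0.8, -1.1]
gripper_width: 0.0875
gripper_force: 0.0
```

>>> {"api": "jog_arm", "payload": {
  "deltas": [
    [[1,0.4,3.6,0,0],[1,0,0,-4,0],[1,0,0,-4,0],[1,0,0,-3.3,0],[1,0,0,-2,0],[0.1,0,0,0,0],[0,0,0,0,0],[0,0,0,0,0]]
  ],
  "force": 8
}}

```text
time_s: 3.1
tcp_pos: [0.5485, 0.0769, 0.1504]
eef_rot: [180.0, 0.1, -175.7]
contact_force: [1.0, -0.6, 0.9]
gripper_width: 0.0633
gripper_force: 0.0
```

>>> {"api": "jog_arm", "payload": {
  "deltas": [
    [[0,0,0,0,0],[0,0,0,0,0]]
  ]
}}

```text
time_s: 3.35
tcp_pos: [0.5481, 0.0767, 0.1497]
eef_rot: [180.0, 0.0, -175.7]
contact_force: [0.3, 0.4, -0.2]
gripper_width: 0.0457
gripper_force: 0.0
```

>>> {"api": "jog_arm", "payload": {
  "deltas": [
    [[-0.2,0,0,0,0],[-0.2,0,0,0,0]]
  ]
}}

```text
time_s: 3.6
tcp_pos: [0.5479, 0.0766, 0.1493]
eef_rot: [180.0, 0.0, -175.7]
contact_force: [0.3, -0.3, -0.2]
gripper_width: 0.0358
gripper_force: 0.0
```

Run:
```python
from h import *
im=r.capture("scene");cv2.imwrite("pics/s2.png",cv2.resize(im[60:240,200:400],None,fx=3.3,fy=3.3,interpolation=cv2.INTER_CUBIC))
print(r.get_state()["gripper_width"],r.get_state()["gripper_force"])
```

```text
0.034960214353792055 0.0
```

View pics/s2.png

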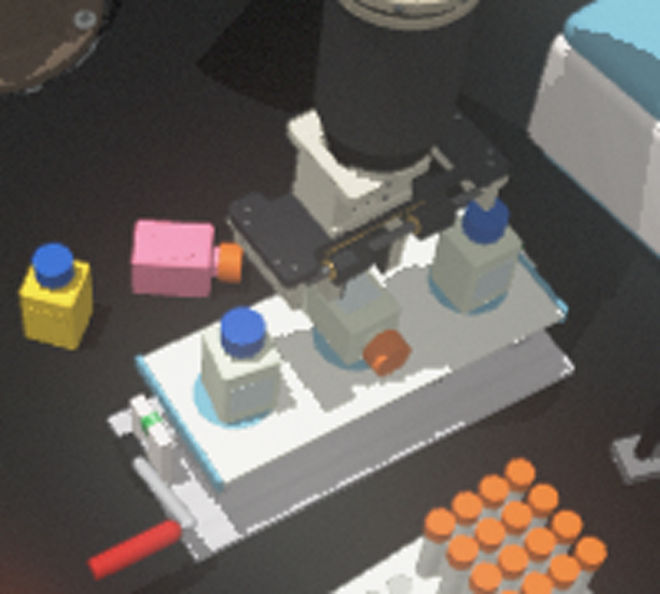

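Run:
```python
from h import *
print(r.tip_extent)
def pr(n,X):
    c=C[n];p=c["view"][:3,:3]@X+c["view"][:3,3];return np.array([c["fx"]*p[0]/-p[2]+c["cx"],c["cy"]-c["fy"]*p[1]/-p[2]])
s=r.get_state();t=s["tcp_pos"]
for y in(-.0175,.0175):
  for z in(-.019,0): print(y,z,(pr("scene",t+[0,y,z])-[200,60])*3.3)
im=r.capture("scene")
cv2.imwrite("pics/s3.png",cv2.resize(im[125:175,260:350],None,fx=8,fy=8,interpolation=cv2.INTER_CUBIC))
```

```text
0.019
-0.0175 -0.019 [333.39778186 309.68658133]
-0.0175 0 [335.51087166 295.428148  ]
0.0175 -0.019 [371.96241514 292.45227816]
0.0175 0 [374.56606101 278.06408684]
```

View pics/s3.png

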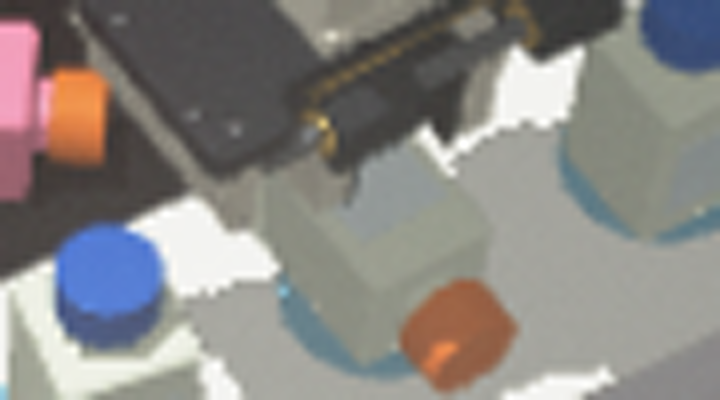

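Run:
```python
from h import *
def pr(n,X):
    c=C[n];p=c["view"][:3,:3]@X+c["view"][:3,3];return np.array([c["fx"]*p[0]/-p[2]+c["cx"],c["cy"]-c["fy"]*p[1]/-p[2]])
t=r.get_state()["tcp_pos"]
f=lambda X:((pr("scene",X)-[260,125])*8).round()
for x in(-.039,.039):
  for y in(-.0965,.0965): print("body",x,y,f(t+[x,y,.047]))
for x in(-.0095,.0095):
  for y in(-.0175,.0175,-.039,.039):print("tip",x,y,f(t+[x,y,-.019]))
print("bottle top z.142",[f(np.array(p)) for p in([.5757,.1034,.142],[.579,.058,.142],[.5111,.052,.142],[.509,.0994,.142])])
print("t",t)
```

```text
body -0.039 -0.0965 [ 58. 113.]
body -0.039 0.0965 [ 592. -117.]
body 0.039 -0.0965 [185. 301.]
body 0.039 0.0965 [730.  57.]
tip -0.0095 -0.0175 [313. 209.]
tip -0.0095 0.0175 [406. 168.]
tip -0.0095 -0.039 [255. 235.]
tip -0.0095 0.039 [463. 143.]
tip 0.0095 -0.0175 [344. 252.]
tip 0.0095 0.0175 [437. 210.]
tip 0.0095 -0.039 [285. 279.]
tip 0.0095 0.039 [494. 185.]
bottle top z.142 [array([496., 219.]), array([379., 283.]), array([253., 135.]), array([377.,  75.])]
t [0.54792469 0.07664922 0.14925716]
```

>>> {"api": "jog_arm", "payload": {
  "deltas": [
    [[-0.6,0,0,0,0],[-0.6,0,0,0,0]]
  ]
}}

```text
time_s: 3.95
tcp_pos: [0.5479, 0.0766, 0.1492]
eef_rot: [-180.0, -0.0, -175.7]
contact_force: [-0.1, 0.2, 0.8]
gripper_width: 0.0213
gripper_force: 0.0
```

>>> {"api": "jog_arm", "payload": {
  "deltas": [
    [[-0.6,0,0,-0.2,0],[-0.6,0,0,0,0]]
  ]
}}

```text
time_s: 4.2
tcp_pos: [0.5478, 0.0766, 0.147]
eef_rot: [-180.0, -0.0, -175.7]
contact_force: [0.4, 0.4, 0.1]
gripper_width: 0.0176
gripper_force: 0.0
```

Run:
```python
from h import *
import glob
im=r.capture("scene");cv2.imwrite("pics/s4_raw.png",im)
o=cv2.imread("pics/scene_raw.png")
a=o[125:175,260:350];b=im[125:175,260:350]
cv2.imwrite("pics/s4.png",cv2.resize(np.vstack([a,b]),None,fx=6,fy=6,interpolation=cv2.INTER_NEAREST))
s=r.get_state();print(s["tcp_pos"],s["contact_force"],s["gripper_width"],s["gripper_force"])
```

```text
[0.54784733 0.07658357 0.14710739] [ 0.56197486 -0.69760567  0.16447679] 0.017384207144726934 0.0
```

View pics/s4.png

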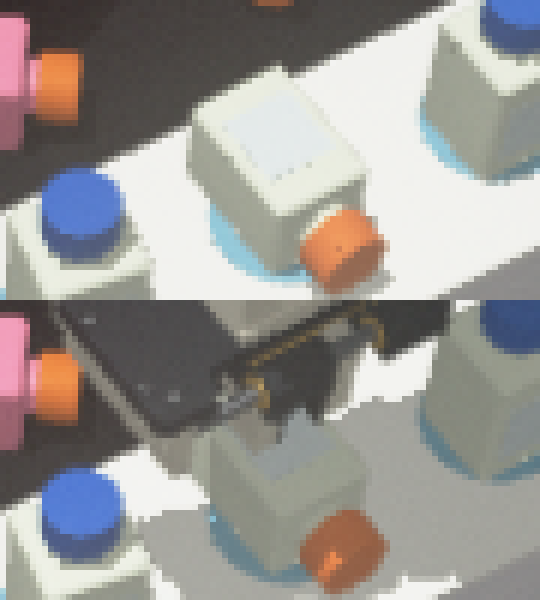

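Run:
```python
from h import *
def pr(n,X):
    c=C[n];p=c["view"][:3,:3]@X+c["view"][:3,3];return np.array([c["fx"]*p[0]/-p[2]+c["cx"],c["cy"]-c["fy"]*p[1]/-p[2]])
t=np.array([.24376,-.62896,.2114]);a=np.radians(-158.8-90);ty=np.array([np.cos(a),np.sin(a),0])
for n in("scene","top"):
  for s in(-.055,.055):
    for z in(-.019,.047): print(n,s,z,(pr(n,t+s*ty+[0,0,z])*1.5625).round())
im=r.capture("top");cv2.imwrite("pics/t5_raw.png",im)
cv2.imwrite("pics/t5.png",np.hstack([cv2.resize(im[120:270,90:300],None,fx=2.6,fy=2.6,interpolation=cv2.INTER_CUBIC)]))
```

```text
scene -0.055 -0.019 [-45. 268.]
scene -0.055 0.047 [-68. 243.]
scene 0.055 -0.019 [ 16. 224.]
scene 0.055 0.047 [ -2. 197.]
top -0.055 -0.019 [808. 518.]
top -0.055 0.047 [849. 534.]
top 0.055 -0.019 [736. 548.]
top 0.055 0.047 [770. 567.]
```

View pics/t5.png

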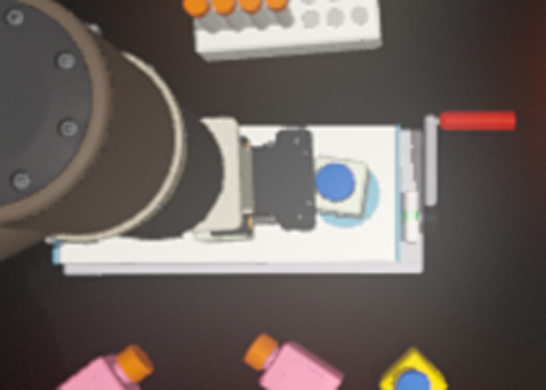

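The top view shows the gripper plate's lever-side end at crop pixels (313,130) and (310,230). I'll triangulate that corner against the scene view.

Run:
```python
from h import *
print(tri((286.7,146),(210.4,170)), tri((270,124.5),(209.2,208.5)))
t=r.get_state()["tcp_pos"];a=np.radians(-175.7)
for x in(-.039,.039):print(t+[ -np.sin(np.radians(4.3))*-.0965+x*np.cos(np.radians(4.3)), -.0965,.047])
```

```text
(array([ 0.59107141, -0.01718761,  0.26660953]), np.float64(0.0002108059020620253)) (array([ 0.51429392, -0.01663171,  0.25766276]), np.float64(0.0007289889113438638))
[ 0.51624917 -0.0198818   0.19418444]
[ 0.59402961 -0.0198818   0.19418444]
```

>>> {"api": "jog_arm", "payload": {
  "deltas": [
    [[-0.6,0,0,-0.15,0],[-0.6,0,0,-0.15,0],[-0.6,0,0,0,0]]
  ]
}}

```text
time_s: 4.68
tcp_pos: [0.5478, 0.0766, 0.1441]
eef_rot: [-180.0, -0.0, -175.7]
contact_force: [1.0, -0.0, -0.1]
gripper_width: 0.0176
gripper_force: 0.0
```

>>> {"api": "jog_arm", "payload": {
  "deltas": [
    [[-0.6,0,0,-0.1,0],[-0.6,0,0,-0.1,0]]
  ]
}}

```text
time_s: 4.92
tcp_pos: [0.548, 0.0767, 0.1422]
eef_rot: [180.0, 0.0, -175.7]
contact_force: [-0.4, 0.5, 0.9]
gripper_width: 0.0173
gripper_force: 0.0
```

>>> {"api": "jog_arm", "payload": {
  "deltas": [
    [[-0.6,0,0,-0.1,0],[-0.6,0,0,-0.1,0]]
  ]
}}

```text
time_s: 5.18
tcp_pos: [0.5479, 0.0766, 0.1402]
eef_rot: [-180.0, -0.0, -175.7]
contact_force: [0.5, -0.1, -0.8]
gripper_width: 0.0177
gripper_force: 0.0
```

>>> {"api": "jog_arm", "payload": {
  "deltas": [
    [[-0.6,0,0,-0.2,0],[-0.6,0,0,-0.2,0],[-0.6,0,0,-0.2,0]]
  ]
}}

```text
time_s: 5.55
tcp_pos: [0.5479, 0.0766, 0.1341]
eef_rot: [-180.0, -0.0, -175.7]
contact_force: [0.2, 0.4, 0.6]
gripper_width: 0.0175
gripper_force: 0.0
```

>>> {"api": "jog_arm", "payload": {
  "deltas": [
    [[-0.6,0,0,-0.2,0],[-0.6,0,0,-0.2,0],[-0.6,0,0,-0.2,0]]
  ]
}}

```text
time_s: 5.92
tcp_pos: [0.5479, 0.0766, 0.1281]
eef_rot: [-180.0, -0.0, -175.7]
contact_force: [-0.4, 0.1, -0.0]
gripper_width: 0.0177
gripper_force: 0.0
```

Run:
```python
from h import *
s=r.get_state();print(s["tcp_pos"],s["contact_force"],s["moment"])
b=r.capture("scene")[125:175,260:350]
a=cv2.imread("pics/s4_raw.png")[125:175,260:350]
cv2.imwrite("pics/s6.png",cv2.resize(np.vstack([a,b]),None,fx=6,fy=6,interpolation=cv2.INTER_NEAREST))
```

```text
[0.547918   0.07662287 0.12811053] [-0.41090589  0.13369116 -0.00355399] [-0.03814694 -0.0215457  -0.00428439]
```

>>> {"api": "jog_arm", "payload": {
  "deltas": [
    [[-0.6,0,0,-0.2,0],[-0.6,0,0,-0.2,0],[-0.6,0,0,-0.2,0]]
  ]
}}

```text
time_s: 6.35
tcp_pos: [0.5486, 0.0766, 0.1271]
eef_rot: [-180.0, 0.2, -175.6]
contact_force: [-21.2, 1.3, 50.2]
gripper_width: 0.0177
gripper_force: 25.2
```

>>> {"api": "jog_arm", "payload": {
  "deltas": [
    [[-0.6,0,0,-0.2,0],[-0.6,0,0,-0.2,0],[-0.6,0,0,-0.2,0]]
  ]
}}

```text
time_s: 6.72
tcp_pos: [0.549, 0.0766, 0.1264]
eef_rot: [-180.0, 0.4, -175.5]
contact_force: [-39.5, 3.3, 92.9]
gripper_width: 0.0178
gripper_force: 46.4
```

>>> {"api": "jog_arm", "payload": {
  "deltas": [
    [[-0.6,0,0,-0.15,0],[-0.6,0,0,-0.15,0]]
  ]
}}

```text
time_s: 6.98
tcp_pos: [0.5493, 0.0766, 0.1261]
eef_rot: [-180.0, 0.5, -175.5]
contact_force: [-48.7, 3.7, 112.1]
gripper_width: 0.0177
gripper_force: 55.7
```

>>> {"api": "jog_arm", "payload": {
  "deltas": [
    [[-0.6,0,0,1,0],[-0.6,0,0,1,0],[-0.6,0,0,1,0]]
  ]
}}

```text
time_s: 7.35
tcp_pos: [0.5478, 0.0766, 0.1432]
eef_rot: [-180.0, -0.0, -175.7]
contact_force: [0.2, -1.0, -0.5]
gripper_width: 0.0175
gripper_force: 0.0
```

Run:
```python
from h import *
s=r.get_state();print(s["time_s"],s["tcp_pos"],s["contact_force"],s["gripper_width"])
b=r.capture("scene")[125:175,260:350]
a=cv2.imread("pics/s4_raw.png")[125:175,260:350]
c=r.capture("top")[160:230,190:280]
cv2.imwrite("pics/s6.png",cv2.resize(np.vstack([cv2.imread("pics/s6.png")[300:600:6,::6][:50],b]),None,fx=6,fy=6,interpolation=cv2.INTER_NEAREST))
```

```text
7.35 [0.54778976 0.07656326 0.14324922] [ 0.18137637 -0.97635149 -0.52389068] 0.017539672003337354
```

View pics/s6.png

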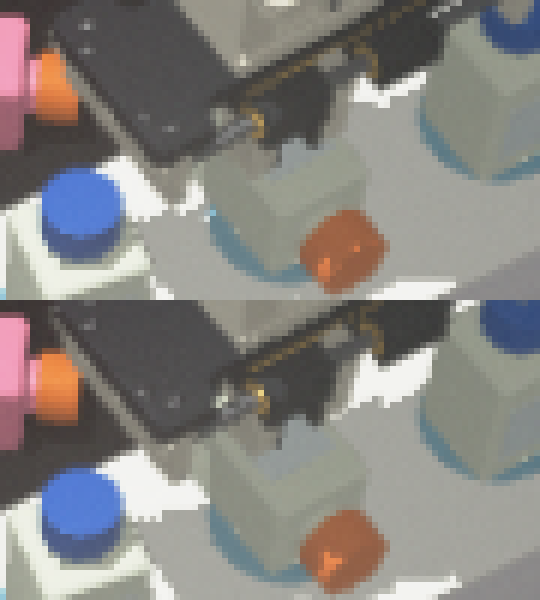

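Contact came at reported z ≈ 0.1275, where the real bottle top is 0.142. So the real height is about 33 mm above the reported one, and the plate triangulation agrees. I'll correct for this and regrip.

>>> {"api": "jog_arm", "payload": {
  "deltas": [
    [[1,0,0,0,0],[1,0,0,0,0],[1,0,0,0,0],[1,0,0,0,0],[1,0,0,0,0],[1,0,0,0,0],[1,0,0,0,0]]
  ],
  "force": 8
}}

```text
time_s: 8.32
tcp_pos: [0.5479, 0.0767, 0.1433]
eef_rot: [180.0, 0.0, -175.7]
contact_force: [-0.1, 0.7, 0.1]
gripper_width: 0.0821
gripper_force: 0.0
```

>>> {"api": "jog_arm", "payload": {
  "deltas": [
    [[1,0,0.1,-1,0],[1,0,0,-1,0],[1,0,0,-0.7,0]]
  ]
}}

```text
time_s: 8.7
tcp_pos: [0.5475, 0.0775, 0.1151]
eef_rot: [-180.0, -0.1, -175.7]
contact_force: [-0.5, -0.0, 0.4]
gripper_width: 0.0874
gripper_force: 0.0
```

>>> {"api": "jog_arm", "payload": {
  "deltas": [
    [[0,0,0,0,0],[0,0,0,0,0],[0,0,0,0,0],[0,0,0,0,0],[-0.1,0,0,0,0],[-0.1,0,0,0,0]]
  ]
}}

```text
time_s: 9.45
tcp_pos: [0.548, 0.0777, 0.1165]
eef_rot: [180.0, 0.0, -175.7]
contact_force: [0.9, 0.5, 1.4]
gripper_width: 0.0481
gripper_force: 8.0
```

>>> {"api": "jog_arm", "payload": {
  "deltas": [
    [[-0.1,0.5,0,0,0],[-0.1,0.6,0,0,0],[-0.1,0.6,0,0,0],[-0.1,0.6,0,0,0],[-0.1,0.6,0,0,0],[-0.1,0.6,0,0,0],[-0.1,0,0,0,0]]
  ]
}}

```text
time_s: 10.32
tcp_pos: [0.5835, 0.0773, 0.1164]
eef_rot: [-180.0, -0.0, -175.7]
contact_force: [-2.4, -1.4, 5.2]
gripper_width: 0.048
gripper_force: 8.0
```

>>> {"api": "jog_arm", "payload": {
  "deltas": [
    [[0.6,0,0,0,0],[0.6,0,0,0,0],[0.6,0,0,0,0],[0.6,0,0,2,0],[0.6,0,0,3,0],[0.6,-4,0,3,0],[0.6,-5,0,3,0],[0.6,-4,0,3,0]]
  ]
}}

```text
time_s: 11.32
tcp_pos: [0.4514, 0.0774, 0.257]
eef_rot: [180.0, 0.0, -175.7]
contact_force: [0.8, 0.5, 1.8]
gripper_width: 0.0701
gripper_force: 0.0
```

```bash
cat >> h.py <<'E'
def blobs(im,lo,hi,box,amin=25):
    m=cv2.inRange(cv2.cvtColor(im,cv2.COLOR_BGR2HSV),lo,hi);M=np.zeros_like(m);x0,y0,x1,y1=box;M[y0:y1,x0:x1]=m[y0:y1,x0:x1]
    n,l,s,c=cv2.connectedComponentsWithStats(M);return [(c[i].round(1).tolist(),s[i].tolist()) for i in range(1,n) if s[i][4]>=amin]
OR=((5,120,80),(18,255,255));BL=((108,120,60),(125,255,255))
E
python3 - <<'E'
from h import *
for n,box in(("top",(100,155,300,235)),("scene",(230,110,385,240))):
    im=r.capture(n);cv2.imwrite(f"pics/r7{n}.png",im); print(n,"or",blobs(im,*OR,box),"bl",blobs(im,*BL,box))
    im=cv2.imread(f"pics/{n}_raw.png"); print(" start","or",blobs(im,*OR,box),"bl",blobs(im,*BL,box))
E
```

```text
top or [([175.6, 161.9], [169, 158, 15, 9, 114])] bl [([121.9, 189.7], [114, 183, 16, 14, 114]), ([218.3, 188.3], [213, 184, 12, 12, 81])]
 start or [([175.0, 176.9], [169, 173, 13, 8, 92])] bl [([121.0, 189.5], [114, 183, 15, 14, 164]), ([218.7, 188.8], [213, 184, 12, 12, 98])]
scene or [([304.6, 119.4], [299, 114, 13, 12, 117]), ([269.3, 138.6], [266, 133, 8, 12, 84]), ([322.9, 175.9], [317, 171, 14, 12, 92]), ([356.0, 221.2], [329, 199, 55, 41, 1127])] bl [([347.2, 124.2], [341, 119, 13, 11, 113]), ([273.0, 158.4], [267, 153, 13, 12, 117])]
 start or [([304.6, 119.4], [299, 114, 13, 12, 117]), ([269.3, 138.6], [266, 133, 8, 12, 84]), ([315.8, 165.0], [310, 160, 13, 12, 85]), ([356.0, 221.2], [329, 199, 55, 41, 1126])] bl [([347.1, 124.1], [341, 119, 13, 11, 109]), ([272.9, 158.4], [267, 153, 13, 12, 115])]
```

Run:
```python
from h import *
for p in[(175,176.9),(175.6,161.9)]: print(onz("top",p,.124))
for p in [(316,165),(322.9,175.9)]: print(onz("scene",p,.122))
print("cap tip now",onz("top",(175.6,157.5),.118))
```

```text
[0.59512179 0.08239965 0.124     ]
[0.63163767 0.0824093  0.124     ]
[0.59079374 0.07868307 0.122     ]
[0.62687746 0.07671055 0.122     ]
cap tip now [0.64355341 0.08408039 0.118     ]
```

>>> {"api": "jog_arm", "payload": {
  "deltas": [
    [[0.6,6,0.2,0,0],[0.6,6,0,0,0],[0.6,5.6,0,0,0],[0.6,0,0,-5,0],[0.6,0,0,-5,0],[0.6,0,0,-3,0],[0.6,0,0,0,0]]
  ],
  "force": 5
}}

```text
time_s: 12.3
tcp_pos: [0.6274, 0.0789, 0.123]
eef_rot: [-179.9, -0.3, -175.7]
contact_force: [-0.1, 0.1, 0.5]
gripper_width: 0.0704
gripper_force: 0.0
```

>>> {"api": "jog_arm", "payload": {
  "deltas": [
    [[0.6,0,0,-1.5,0],[0.6,0,0,-1.2,0],[0.6,0,0,-1.2,0],[0.6,0,0,0,0]]
  ]
}}

```text
time_s: 12.8
tcp_pos: [0.6283, 0.0794, 0.0863]
eef_rot: [-180.0, -0.1, -175.7]
contact_force: [0.8, 0.7, 0.5]
gripper_width: 0.0701
gripper_force: 0.0
```

>>> {"api": "jog_arm", "payload": {
  "deltas": [
    [[-0.4,0,0,0,0],[-0.4,0,0,0,0],[-0.4,0,0,0,0],[-0.4,0,0,0,0],[-0.4,0,0,0,0],[-0.4,0,0,0,0]]
  ],
  "force": 5
}}

```text
time_s: 13.55
tcp_pos: [0.6291, 0.0797, 0.0874]
eef_rot: [180.0, 0.0, -175.7]
contact_force: [-0.3, -0.1, 1.6]
gripper_width: 0.0337
gripper_force: 5.0
```

>>> {"api": "jog_arm", "payload": {
  "deltas": [
    [[-0.4,-0.4,0,1.0,0],[-0.4,-0.5,0,1.0,0],[-0.4,-0.7,0,0.9,0],[-0.4,-0.7,0,0.9,0],[-0.4,-0.9,0,0.7,0],[-0.4,-0.9,0,0.7,0],[-0.4,-0.9,0,0.4,0],[-0.4,-0.9,0,0.4,0]]
  ]
}}

```text
time_s: 14.55
tcp_pos: [0.5692, 0.0796, 0.1474]
eef_rot: [180.0, -0.0, -175.7]
contact_force: [0.1, 0.4, -1.0]
gripper_width: 0.0335
gripper_force: 5.5
```

```bash
cat > look.py <<'E'
from h import *
import sys
print(r.get_state()["tcp_pos"],r.get_state()["gripper_width"])
for n,box in(("top",(100,130,300,235)),("scene",(230,60,385,195))):
    im=r.capture(n);cv2.imwrite(f"pics/{sys.argv[1]}{n}.png",im); print(n,"or",blobs(im,*OR,box,10),"bl",blobs(im,*BL,box))
E
python3 look.py a
```

```text
[0.56919497 0.07960492 0.1474499 ] 0.033497694930303294
top or [] bl [([218.3, 189.6], [212, 184, 14, 13, 138])]
scene or [([269.3, 138.6], [266, 133, 8, 12, 84]), ([316.7, 148.9], [311, 143, 10, 10, 34])] bl [([347.6, 129.9], [344, 127, 8, 6, 34]), ([272.9, 158.5], [267, 153, 13, 12, 120])]
```

>>> {"api": "jog_arm", "payload": {
  "deltas": [
    [[-0.4,-0.6,0,0,0],[-0.4,-0.6,0,-0.2,0],[-0.4,0,0,-0.2,0],[-0.4,0,0,0,0]]
  ]
}}

```text
time_s: 15.15
tcp_pos: [0.5579, 0.0796, 0.1429]
eef_rot: [-180.0, -0.0, -175.7]
contact_force: [-0.7, 0.1, -1.0]
gripper_width: 0.0336
gripper_force: 5.5
```

Run:
```python
from h import *
def pr(n,X):
    c=C[n];p=c["view"][:3,:3]@X+c["view"][:3,3];return np.array([c["fx"]*p[0]/-p[2]+c["cx"],c["cy"]-c["fy"]*p[1]/-p[2]]).round(1)
s=r.get_state();t=s["tcp_pos"]+[0,0,.0335];print(t,s["contact_force"])
print("cap front if upright",[pr("scene",t+[.017,-.0,z]) for z in(-.013,.013)], "foot front corners",[pr("scene",t+[.024,y,-.081]) for y in(-.024,.024)],"back",pr("scene",t+[-.024,-.024,-.081]))
im=r.capture("scene");cv2.imwrite("pics/b.png",cv2.resize(im[120:200,255:365],None,fx=7,fy=7,interpolation=cv2.INTER_CUBIC))
```

```text
[0.55789044 0.07959532 0.1764338 ] [-0.70504651  0.09754356 -1.03325222]
cap front if upright [array([314.8, 150.9]), array([316. , 144.7])] foot front corners [array([305.4, 171.6]), array([321.2, 164.4])] back [296.  158.1]
```

View pics/b.png

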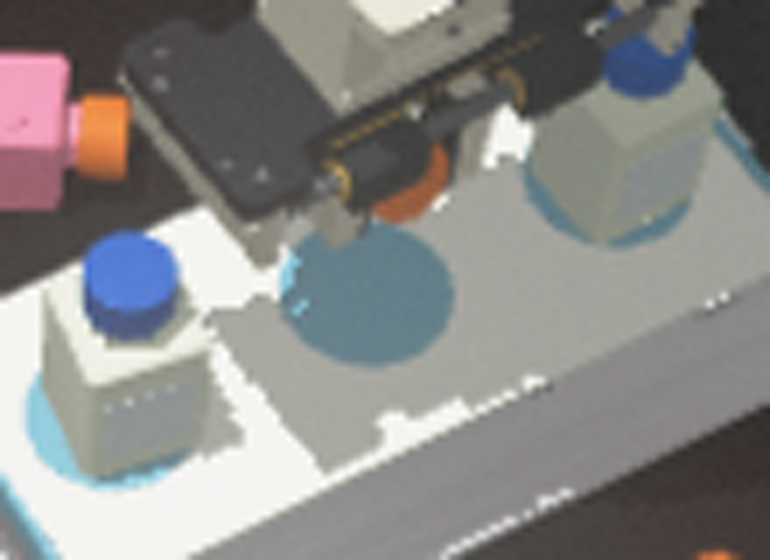

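The bottle is still horizontal, held by the cap at (415,180), and the mark is empty. The grip friction stops it swinging, so I'll loosen to the minimum force while it is over the deck.

>>> {"api": "jog_arm", "payload": {
  "deltas": [
    [[-0.4,1.5,0,0,0],[-0.4,1.5,0,0,0],[-0.4,0,0,0,0],[-0.4,0,0,0,0]]
  ],
  "force": 3
}}

```text
time_s: 15.7
tcp_pos: [0.588, 0.0795, 0.1428]
eef_rot: [-180.0, -0.0, -175.7]
contact_force: [-0.1, -0.2, -1.8]
gripper_width: 0.034
gripper_force: 3.8
```

```bash
cat >> h.py <<'E'
def pr(n,X):
    c=C[n];p=c["view"][:3,:3]@X+c["view"][:3,3];return np.array([c["fx"]*p[0]/-p[2]+c["cx"],c["cy"]-c["fy"]*p[1]/-p[2]])
def mark():
    # HSV at mark spots + orange pixels seen near the grasp
    s=r.get_state();t=s["tcp_pos"]+[0,0,.0335];im=r.capture("scene");h=cv2.cvtColor(im,cv2.COLOR_BGR2HSV)
    p=pr("scene",t).astype(int);bx=(p[0]-16,p[1]-16,p[0]+16,p[1]+20)
    print(t.round(4),s["contact_force"].round(2),s["moment"].round(3),s["gripper_width"].round(4),"or",blobs(im,*OR,bx,5))
    o=[]
    for x in(.50,.52,.54,.56,.58,.60):
        q=pr("scene",np.array([x,.08,.094])).astype(int);o.append(h[q[1],q[0]].tolist())
    print("deck line x .50-.60:",o);return im
E
python3 - <<'E'
from h import *
mark()
E
```

```text
Traceback (most recent call last):
  File "h.py", line 24, in mark
    print(t.round(4),s["contact_force"].round(2),s["moment"].round(3),s["gripper_width"].round(4),"or",blobs(im,*OR,bx,5))
                                                                      ^^^^^^^^^^^^^^^^^^^^^^^^
AttributeError: 'float' object has no attribute 'round'
```

```bash
sed -i 's/s\["gripper_width"\].round(4)/round(s["gripper_width"],4)/' h.py
python3 - <<'E'
from h import *
mark()
E
```

```text
[0.5878 0.0794 0.1765] [-1.31 -0.56 -1.29] [-0.005 -0.033  0.017] 0.0335 or [([321.0, 155.8], [316, 150, 9, 10, 29])]
deck line x .50-.60: [[15, 6, 87], [30, 6, 85], [20, 10, 78], [28, 23, 144], [98, 69, 141], [23, 12, 168]]
```

>>> {"api": "jog_arm", "payload": {
  "deltas": [
    [[-0.4,0,0,3,0],[-0.4,0,0,-1.5,0],[-0.4,0,0,3,0],[-0.4,0,0,-1.5,0],[-0.4,0,0,0,0]]
  ],
  "force": 3
}}

```text
time_s: 16.42
tcp_pos: [0.5866, 0.0794, 0.1716]
eef_rot: [-180.0, -0.2, -175.7]
contact_force: [-0.4, -0.2, -1.7]
gripper_width: 0.0339
gripper_force: 3.7
```

Run:
```python
from h import *
mark()
```

```text
[0.5866 0.0794 0.2051] [-0.42 -0.2  -1.66] [-0.038 -0.069  0.089] 0.0339 or [([321.8, 148.2], [317, 143, 9, 9, 19])]
deck line x .50-.60: [[0, 0, 85], [17, 22, 83], [49, 20, 140], [97, 65, 138], [98, 66, 140], [34, 11, 168]]
```

```bash
cat >> h.py <<'E'
def face():
    t=r.get_state()["tcp_pos"]+[0,0,.0335];im=r.capture("scene");h=cv2.cvtColor(im,cv2.COLOR_BGR2HSV)
    for z in(-.02,-.035,-.05,-.065,-.08,-.095):
        L=[]
        for y in(-.036,-.018,0,.018,.036):
            q=pr("scene",t+[.024,y,z]).round().astype(int);L.append(h[q[1],q[0]].tolist())
        print(z,q,L)
E
python3 - <<'E'
from h import *
face()
E
```

```text
-0.02 [336 151] [[98, 68, 139], [98, 68, 139], [30, 2, 243], [30, 9, 164], [88, 32, 129]]
-0.035 [335 154] [[98, 67, 140], [97, 67, 138], [30, 9, 166], [39, 11, 167], [35, 9, 164]]
-0.05 [334 158] [[99, 65, 138], [98, 69, 136], [30, 9, 166], [26, 12, 166], [30, 11, 164]]
-0.065 [334 161] [[88, 20, 153], [87, 18, 154], [30, 9, 168], [30, 11, 167], [30, 9, 164]]
-0.08 [333 164] [[34, 10, 171], [34, 12, 169], [30, 9, 168], [30, 11, 164], [34, 11, 166]]
-0.095 [332 168] [[30, 11, 169], [34, 11, 169], [30, 11, 168], [34, 11, 168], [37, 14, 166]]
```

Still horizontal. The torsional friction depends on the pad overlap, so I'll set the bottle down again and regrip only the last ~8 mm of the cap, which gives less friction torque and a longer lever.

>>> {"api": "jog_arm", "payload": {
  "deltas": [
    [[-0.4,2.2,0,0,0],[-0.4,2,0,0,0],[-0.4,0,0,-2,0],[-0.4,0,0,-2,0],[-0.4,0,0,-1.5,0],[-0.4,0,0,-1.2,0],[-0.4,0,0,-0.8,0],[-0.4,0,0,0,0]]
  ],
  "force": 3
}}

```text
time_s: 17.52
tcp_pos: [0.6287, 0.0793, 0.0969]
eef_rot: [-180.0, -0.2, -175.7]
contact_force: [-0.4, -0.6, -0.3]
gripper_width: 0.0337
gripper_force: 3.0
```

>>> {"api": "jog_arm", "payload": {
  "deltas": [
    [[-0.4,0,0,-0.3,0],[-0.4,0,0,-0.3,0],[-0.4,0,0,0,0]]
  ]
}}

```text
time_s: 17.9
tcp_pos: [0.63, 0.0797, 0.0923]
eef_rot: [180.0, 0.0, -175.7]
contact_force: [-0.0, -0.1, -1.3]
gripper_width: 0.0339
gripper_force: 3.0
```

>>> {"api": "jog_arm", "payload": {
  "deltas": [
    [[-0.4,0,0,-0.2,0],[-0.4,0,0,-0.2,0],[-0.4,0,0,-0.1,0],[-0.4,0,0,0,0]]
  ]
}}

```text
time_s: 18.4
tcp_pos: [0.6309, 0.0798, 0.0882]
eef_rot: [180.0, 0.1, -175.7]
contact_force: [1.2, -0.2, 5.0]
gripper_width: 0.034
gripper_force: 3.2
```

>>> {"api": "jog_arm", "payload": {
  "deltas": [
    [[0.1,0,0,0,0],[0.1,0,0,0,0],[0.1,0,0,0,0],[0.1,1.2,0,0,0],[0.1,0,0,0,0]]
  ]
}}

```text
time_s: 19.02
tcp_pos: [0.643, 0.0797, 0.0871]
eef_rot: [-180.0, 0.0, -175.7]
contact_force: [-0.9, -0.3, -0.4]
gripper_width: 0.0482
gripper_force: 0.0
```

Run:
```python
from h import *
print(r.get_state()["tcp_pos"],r.get_state()["gripper_width"])
for n,box in(("top",(165,150,190,180)),("scene",(305,155,340,190))):
    im=r.capture(n);print(n,blobs(im,*OR,box,5))
```

```text
[0.64297055 0.0796634  0.08705311] 0.04818084948406629
top []
scene [([328.4, 176.7], [327, 176, 4, 3, 7])]
```

>>> {"api": "jog_arm", "payload": {
  "deltas": [
    [[-0.4,0,0,0,0],[-0.4,0,0,0,0],[-0.4,0,0,0,0],[-0.4,0,0,0,0]]
  ],
  "force": 3
}}

```text
time_s: 19.62
tcp_pos: [0.6418, 0.0797, 0.0873]
eef_rot: [180.0, -0.0, -175.7]
contact_force: [0.3, 0.9, -0.5]
gripper_width: 0.0339
gripper_force: 3.0
```

>>> {"api": "jog_arm", "payload": {
  "deltas": [
    [[-0.4,-0.3,0,1.0,0],[-0.4,-0.3,0,1.0,0],[-0.4,-0.7,0,0.9,0],[-0.4,-0.7,0,0.9,0],[-0.4,-0.9,0,0.9,0],[-0.4,-0.9,0,0.8,0],[-0.4,-0.9,0,0.8,0],[-0.4,-0.9,0,0.8,0]]
  ]
}}

```text
time_s: 20.62
tcp_pos: [0.5852, 0.0797, 0.1587]
eef_rot: [180.0, -0.0, -175.7]
contact_force: [0.1, 0.1, -1.1]
gripper_width: 0.0338
gripper_force: 3.0
```

Run:
```python
from h import *
mark(); face()
```

```text
[0.5852 0.0797 0.1922] [ 0.13  0.14 -1.09] [-0.044 -0.117 -0.017] 0.0338 or []
deck line x .50-.60: [[30, 3, 85], [60, 3, 88], [34, 25, 144], [37, 23, 145], [92, 37, 137], [34, 12, 168]]
-0.02 [335 153] [[37, 23, 144], [54, 9, 139], [33, 14, 161], [30, 11, 166], [83, 13, 154]]
-0.035 [334 156] [[47, 13, 142], [79, 15, 136], [26, 11, 167], [30, 11, 166], [34, 11, 167]]
-0.05 [333 160] [[96, 56, 140], [97, 66, 140], [30, 11, 167], [34, 11, 167], [30, 11, 165]]
-0.065 [333 163] [[30, 11, 169], [30, 9, 168], [30, 9, 166], [30, 11, 167], [34, 11, 166]]
-0.08 [332 166] [[34, 10, 171], [30, 12, 170], [30, 9, 167], [30, 9, 165], [26, 11, 167]]
-0.095 [331 170] [[30, 12, 170], [30, 11, 169], [34, 12, 168], [26, 12, 169], [30, 9, 166]]
```

```bash
cat >> h.py <<'E'
def cmap(x0=285,y0=132,x1=345,y1=178):
    im=r.capture("scene");h=cv2.cvtColor(im,cv2.COLOR_BGR2HSV).astype(int)
    def k(p):
        H,S,V=p
        if 2<=H<=20 and S>100:return 'O'
        if 85<=H<=115 and S>40:return 'M'
        if V<75:return '#'
        if S<=15 and V>=158:return '.'
        return 'b' if V<158 else '+'
    for y in range(y0,y1):print(y,''.join(k(h[y,x]) for x in range(x0,x1)))
E
python3 - <<'E'
from h import *
cmap()
t=r.get_state()["tcp_pos"]+[0,0,.0335]
for a in(0,30,60,90):
    c,s=np.cos(np.radians(a)),np.sin(np.radians(a));foot=t+np.array([-.090*c,0,-.090*s])
    e=[foot+np.array([s*u,w,-c*u]) for u in(-.024,.024) for w in(-.024,.024)]
    print(a,[pr("scene",q).round().astype(int).tolist() for q in e])
E
```

```text
132 bbbbbbbbbbbbbbbbbbbbbbbbbbbbbbbbbbbbbbbbbbb####bb###########
133 bbbbbbbbbbbbbbbbbbbbbbbbbbbbbbbbbbbbbbbbbb###b###bb#########
134 bbbbbbbbbbbbbbbbbbbbbbbbbbbbbbbbbbbbbbbb###bbb##bbOb########
135 bbbbbbbbbbbbbbbbbbbbbbbbbbbbbbbbbbbbbb###bbbbbb#bbbO########
136 bbbbbbbbbbbbbbbbbbbbbbbbbbb+bbbbbbbb####bbbbbbbbbbbbb#######
137 bbbbbbbbbbbbbbbbbbbbbbbbb+++bbbbbb####bb#bbbbbbbbbbbb#######
138 bbbbbbbbbbbbbbbbbbbbbbbbb+++bbbb###bbb####bbbbbbbbbOb#####bb
139 bbbbbbbbbbbbbbbbbbbbbbbbbbbbbb###bb+.####bbbbbbbbbbb####bbbb
140 bbbbbbbbbbbbbbbbbbbbbbbbbbbb###bbbb..##bbbbbbbbbb+bb##bbbbbb
141 bbbbbbbbbbbbbbbbbbbbbbbbbb###bbbb####bbbbbbbbbbb+++bbbbbbbbb
142 bbbbbbbbbbbbbbbbbbbbbbbb###bbbb######bbbbbbbbbbb++++bbbbbbbb
143 bbbbbbbbbbbbbbbbbbbbbb###bbbbb########bbb#bbbbbb++++bbbbbbbb
144 bbbbbbbbbbbbbbbbbbbbb###bbbb##############bbbbb+++b+bbbbbbbb
145 bbbbbbbbbbbbbbbbbbbbb##bbb##bbbb##########bbbbb++bbbbbbbbbbb
146 bbbbbbbbbbbbbbbbbbbbb##bb#bbbbbbb########bbbbbMM+bbbbbbbbbbb
147 bbbbbbbbbbbbbbbbbbbbbbbbbbbbbbbbbb#######bbbbbMMMbbbbbbbbbbb
148 b.bbbbbbbbbbbbbbbbbbbbbbb+bbbbbbbb#######bbb+.MMMbbbbbbb
[... 1396 characters left out ...]
bbbMMMMMb.........................bbbb
171 ..................bMMbbMMMMbb.........................bbbbbb
172 ......................bbb...........................bbbbbbbb
173 ..................................................bbbbbbbbbb
174 ................................................bbbbbbbbbbbb
175 ..............................................bbbbbbbbbbbbbb
176 ............................................bbbbbbbbbbbbbbbb
177 ..........................................bbbbbbbbbbbbbbbbbb
0 [[292, 119], [309, 112], [291, 131], [307, 124]]
30 [[291, 131], [307, 124], [294, 147], [310, 140]]
60 [[294, 147], [310, 140], [302, 164], [318, 157]]
90 [[302, 164], [318, 157], [311, 178], [327, 171]]
```

The bottle now hangs about 75° from horizontal, with its foot corner near (307,171). I'll lower it until the foot's far edge touches the deck, then drag back to square it up.

>>> {"api": "jog_arm", "payload": {
  "deltas": [
    [[-0.4,0,0,-0.3,0],[-0.4,0,0,-0.3,0],[-0.4,-0.4,0,-0.1,0],[-0.4,-0.4,0,-0.05,0],[-0.4,-0.4,0,-0.05,0],[-0.4,-0.4,0,-0.05,0],[-0.4,-0.4,0,-0.05,0],[-0.4,-0.3,0,0,0]]
  ]
}}

```text
time_s: 21.78
tcp_pos: [0.5625, 0.0797, 0.1491]
eef_rot: [180.0, -0.0, -175.7]
contact_force: [0.3, -0.2, -0.3]
gripper_width: 0.0339
gripper_force: 3.0
```

Run:
```python
from h import *
mark(); cmap(288,140)
m=np.array([.5565,.08,.094])
print("upright on mark foot corners (fl,fr,bl)",[pr("scene",m+[x,y,0]).round(1).tolist() for x,y in((.0257,-.0221),(.0221,.0257),(-.0221,-.0257))])
print("shoulder z.162 fl,fr",[pr("scene",m+[x,y,.068]).round(1).tolist() for x,y in((.0257,-.0221),(.0221,.0257))])
```

```text
[0.5625 0.0797 0.1826] [ 0.28 -0.21 -0.28] [ 0.022 -0.096 -0.009] 0.0339 or []
deck line x .50-.60: [[30, 6, 84], [23, 24, 137], [37, 23, 143], [78, 9, 143], [98, 68, 138], [34, 11, 166]]
140 bbbbbbbbbbbb###bbb####b##########bbbb+.....bbbbbbbbbbbbbb
141 bbbbbbbbbbbb###b###bbbbb#########bbbb.....+bbbbbbbbbbbbbb
142 bbbbbbbbbbbbb#bbbbbbbbbb#########bbbb.....+bbbbbbbbbbbbbb
143 bbbbbbbbbbbbbbbbObbbbbbb#########bbb+....bMbbbbbbbbbbbbbb
144 bbbbbbbbbbbbbbbbbbbbbbb######b##bbb+.....bMbbbbbbbbbbbbbb
145 bbbbbbbbbbbbbbbbbObbbb####bbbbb#b+.......bMbbbbbbbbbbbbbb
146 bbbbbbbbbbbbbbbbbbb######bbbbbbbb.........MMbbbbbbbbbbbbb
147 bbbbbbbbbb##bbbbbOb####bbOObbbbbbb........bMMbbbbbbbbbbbb
148 bbbbbbbbbbbbbbbbbb###bbOOObbbb+bbb........bMMMbbbbbbbbbbb
149 bb#bbbbbbbbbbbbbbbbbbbbbbbbbb+b+bb.........bMMMbbbbbbbbbb
150 bbbbbbbbbbbbbbbbbbbbb+++b+bb+bbbbb..........MMMMbbbbbbbbb
151 bbbbbbbbbbbbbbbbbbbbbbb+++bbbbbbbb..........bMMMbbbbbbbbb
152 bbbbbbbbbbbbbbbbbbbbb+bb++bbbbbbbb............MMMbbbbbbbb
153 .bbbbbbbbbbbbbbbbbbbb++bbbbbbbbbb..............bMMbbbbbbM
154 ..bbbbbbbbbbbbbbbbb++++bbbbbbbbbb.......
[... 886 characters left out ...]
169 ...........bMMMMbbbMMMMMMMMMb..........................bb
170 ............bbMMMMMMMMMMMMMb.........................bbbb
171 ..............bbMMMMMMMMbb.........................bbbbbb
172 ...................bbb...........................bbbbbbbb
173 ...............................................bbbbbbbbbb
174 .............................................bbbbbbbbbbbb
175 ...........................................bbbbbbbbbbbbbb
176 .........................................bbbbbbbbbbbbbbbb
177 .......................................bbbbbbbbbbbbbbbbbb
upright on mark foot corners (fl,fr,bl) [[306.2, 171.7], [321.2, 163.5], [295.6, 158.7]]
shoulder z.162 fl,fr [[308.8, 156.7], [324.4, 148.3]]
```

>>> {"api": "jog_arm", "payload": {
  "deltas": [
    [[-0.4,0.1,0,-0.15,0],[-0.4,0.1,0,-0.15,0],[-0.4,0,0,0,0]]
  ]
}}

```text
time_s: 22.25
tcp_pos: [0.5662, 0.0797, 0.1488]
eef_rot: [-180.0, 0.2, -175.7]
contact_force: [-5.3, 0.0, 15.6]
gripper_width: 0.0339
gripper_force: 11.9
```

>>> {"api": "jog_arm", "payload": {
  "deltas": [
    [[-0.4,-0.2,0,0.25,0],[-0.4,0,0,0,0]]
  ]
}}

```text
time_s: 22.5
tcp_pos: [0.5632, 0.0797, 0.1492]
eef_rot: [180.0, 0.0, -175.7]
contact_force: [-1.6, 1.0, 5.4]
gripper_width: 0.0338
gripper_force: 5.4
```

>>> {"api": "jog_arm", "payload": {
  "deltas": [
    [[0,0,0,0,0],[0,0,0,0,0],[0.4,0,0,0,0],[0.4,0,0,0,0],[0.4,0,0,1,0],[0.4,0,0,3,0],[0.4,0,0,5,0],[0.4,-4,0,5,0]]
  ]
}}

```text
time_s: 23.5
tcp_pos: [0.5247, 0.0796, 0.289]
eef_rot: [-179.9, -0.0, -175.8]
contact_force: [-0.1, 0.6, -0.7]
gripper_width: 0.0616
gripper_force: 0.0
```

Run:
```python
from h import *
mark(); cmap(288,130,340,176)
m=np.array([.5565,.08,.094])
print("cap top exp",pr("scene",m+[0,0,.094]),pr("top",m+[0,0,.094]))
im=r.capture("scene");print(blobs(im,*OR,(295,125,335,160),10),"bl",blobs(im,*BL,(230,100,385,200)))
im=r.capture("top");print(blobs(im,*OR,(150,160,200,215),10),"bl",blobs(im,*BL,(100,150,300,235)))
```

```text
[0.5247 0.0796 0.3225] [-0.07  0.64 -0.68] [ 0.149 -0.016  0.001] 0.0616 or []
deck line x .50-.60: [[33, 20, 142], [35, 22, 142], [37, 23, 146], [78, 9, 146], [97, 61, 139], [30, 3, 243]]
130 ##################################bb.........+bbbbbb
131 ################################bb...........bbbbbbb
132 ###################bbb#######bbb............bbbbbbbb
133 #################bbbOObbbb##bb..............bbbbbbbb
134 #######b########bOOOOOOOOObb................bbbbbbbb
135 ###########b###bOOOOOOOOOO+................bbbbbbbbb
136 #########bb##b#bOOOOOOOOOOO+...............bbbbbbbbb
137 ##b##b##bbbb#bbbOOOOOOOOOOOO+..............bbbbbbbbb
138 #b#b#bbbb##bbbbOOOOOOOOOOOOO+..............bbbbbbbbb
139 ##bbbbb##b#bbbbOOOOOOOOOOOOO+.............bbbbbbbbbb
140 bbbbbb#b#bbbbbbOOOOOOOOOOOOO+.............bbbbbbbbbb
141 bbbbbbbbbbbbbbbOOOOOOOOOOOOO+............bbbbbbbbbbb
142 b#bbbbbbbbbbbbbOOOOOOOOOOOOOb+...........bbbbbbbbbbb
143 bbbbbbbbbbbbbbbOOOOOOOOOOOOObbb..........bbbbbbbbbbb
144 bbbbbb..+bbbbbbOOOOOOOOOOOOObbbb.........bMbbbbbbbbb
145 bbbb....+bbbbbbbOOOOOOOOOOObbbbb.........bMbbbbbbbbb
[... 1262 characters left out ...]
.......MMMMMbbbbbMMMMMMMMMb......................
169 ...........+MMMMbbMMMMMMMMMM........................
170 .............MMMMMMMMMMMMMbb........................
171 ...............+MbMMMMMbbb.........................b
172 ..................bbbb...........................bbb
173 ...............................................bbbbb
174 .............................................bbbbbbb
175 ...........................................bbbbbbbbb
cap top exp [312.10537553 139.63799808] [169.52224533 190.24340152]
[([308.9, 140.3], [303, 134, 13, 14, 153])] bl [([347.4, 125.1], [341, 120, 13, 13, 112]), ([273.0, 158.4], [267, 153, 13, 12, 117])]
[] bl [([218.3, 189.6], [212, 184, 14, 13, 139])]
```

The bottle stands released on its mark, about 5 mm towards the robot of centre. Next is the lever.

>>> {"api": "jog_arm", "payload": {
  "deltas": [
    [[-0.2,0,-2,2,0.16],[-0.2,1.5,-3,0,0.17],[-0.2,1.5,-3,0,0.17],[-0.2,1.5,-3,0,0.17],[-0.2,1.5,-3,0,0.17],[-0.2,1.5,-3,0,0.17],[-0.2,1.5,-3,0,0.17],[-0.2,1.9,-3.8,0,0.17]]
  ],
  "force": 25
}}

```text
time_s: 24.7
tcp_pos: [0.6332, -0.1593, 0.3063]
eef_rot: [179.9, -0.0, -98.0]
contact_force: [0.7, 0.3, 0.6]
gripper_width: 0.0352
gripper_force: 0.0
```

>>> {"api": "jog_arm", "payload": {
  "deltas": [
    [[-0.2,0,0,-2,0.167],[-0.2,0,0,0,0]]
  ]
}}

```text
time_s: 24.95
tcp_pos: [0.6319, -0.1588, 0.2843]
eef_rot: [179.7, 0.0, -88.9]
contact_force: [0.7, -0.4, 0.9]
gripper_width: 0.0352
gripper_force: 0.0
```

Run:
```python
from h import *
s=r.get_state();print(s["tcp_pos"],s["eef_rot"],s["joints"].round(1),s["gripper_width"])
a=r.capture("scene");b=r.capture("top");cv2.imwrite("pics/c_s.png",a);cv2.imwrite("pics/c_t.png",b)
OS=blobs(a,*OR,(295,125,335,160),10);OT=blobs(b,*OR,(150,160,200,215),10);print(OS,OT)
BS=blobs(a,*BL,(230,100,385,200));BT=blobs(b,*BL,(100,150,300,235));print(BS,BT)
if OS and OT: print(tri(OS[0][0],OT[0][0]))
if len(BS)==2 and len(BT)==2: print(tri(BS[0][0],BT[0][0]),tri(BS[1][0],BT[1][0]))
RD=((0,150,60),(4,255,255));RD2=((174,150,60),(180,255,255))
for im,n,bx in((a,"scene",(215,200,270,245)),(b,"top",(250,150,300,180))): print(n,blobs(im,*RD,bx,5),blobs(im,*RD2,bx,5))
```

```text
[ 0.63185125 -0.15878244  0.28433862] [ 1.79668476e+02  3.18598796e-02 -8.89292788e+01] [  3.   16.6   4.3  -0.  -78.1  -1.9] 0.03522897676469889
[([308.9, 140.1], [303, 133, 14, 15, 161])] [([170.4, 193.0], [163, 186, 15, 15, 152])]
[([347.3, 125.4], [341, 120, 13, 13, 123]), ([272.9, 158.5], [267, 153, 13, 12, 124])] [([218.5, 189.1], [213, 184, 12, 12, 115])]
(array([0.55034987, 0.07750079, 0.181097  ]), np.float64(0.001901936194768657))
scene [([239.8, 226.2], [227, 218, 27, 18, 197])] []
top [([262.8, 166.1], [260, 163, 9, 7, 34])] []
```

>>> {"api": "jog_arm", "payload": {
  "deltas": [
    [[-0.2,0.2,0,-4,0],[-0.2,0,0,-4,0],[-0.2,0,0,-4,0],[-0.2,0,0,-4,0],[-0.2,0,0,-2,0],[-0.2,0,0,-1.5,0],[-0.2,0,0,-1,0],[-0.2,0,0,0,0]]
  ]
}}

```text
time_s: 26.05
tcp_pos: [0.6349, -0.1582, 0.0826]
eef_rot: [180.0, -0.0, -88.8]
contact_force: [0.6, -0.2, 0.1]
gripper_width: 0.0349
gripper_force: 0.0
```

>>> {"api": "jog_arm", "payload": {
  "deltas": [
    [[-0.2,0,0,-0.7,0],[-0.2,0,0,-0.7,0],[-0.2,0,0,0,0]]
  ]
}}

```text
time_s: 26.42
tcp_pos: [0.6344, -0.1584, 0.0679]
eef_rot: [179.9, 0.0, -88.8]
contact_force: [0.1, 0.8, 0.9]
gripper_width: 0.0349
gripper_force: 0.0
```

>>> {"api": "jog_arm", "payload": {
  "deltas": [
    [[-0.2,0,0,-0.6,0],[-0.2,0,0,-0.6,0],[-0.2,0,0,-0.5,0],[-0.2,0,0,-0.5,0],[-0.2,0,0,0,0]]
  ]
}}

```text
time_s: 27.05
tcp_pos: [0.6346, -0.1584, 0.046]
eef_rot: [179.9, 0.0, -88.8]
contact_force: [-0.7, -0.6, 1.0]
gripper_width: 0.035
gripper_force: 0.0
```

>>> {"api": "jog_arm", "payload": {
  "deltas": [
    [[-0.9,0,0,0,0],[-0.9,0,0,0,0],[-0.9,0,0,0,0],[-0.9,0,0,0,0]]
  ],
  "force": 25
}}

```text
time_s: 27.55
tcp_pos: [0.6353, -0.1584, 0.0468]
eef_rot: [-180.0, -0.0, -88.8]
contact_force: [0.8, -0.7, -0.0]
gripper_width: 0.0171
gripper_force: 25.0
```

>>> {"api": "jog_arm", "payload": {
  "deltas": [
    [[-0.9,-0.4,0,0.9,0],[-0.9,-0.5,0,0.87,0],[-0.9,-0.58,0,0.81,0],[-0.9,0,0,0,0]]
  ]
}}

```text
time_s: 28.05
tcp_pos: [0.6201, -0.1586, 0.0732]
eef_rot: [-179.9, -0.0, -88.8]
contact_force: [4.0, -4.4, -4.0]
gripper_width: 0.0173
gripper_force: 25.0
```

>>> {"api": "jog_arm", "payload": {
  "deltas": [
    [[-0.9,-0.66,-0.05,0.75,0],[-0.9,-0.73,0,0.68,0],[-0.9,-0.8,-0.05,0.61,0],[-0.9,-0.85,0,0.52,0],[-0.9,0,0,0,0]]
  ]
}}

```text
time_s: 28.68
tcp_pos: [0.5901, -0.1594, 0.0985]
eef_rot: [-179.9, -0.0, -88.8]
contact_force: [5.1, -1.7, -2.7]
gripper_width: 0.0176
gripper_force: 25.0
```

>>> {"api": "jog_arm", "payload": {
  "deltas": [
    [[-0.9,-0.9,-0.05,0.44,0],[-0.9,-0.94,0,0.34,0],[-0.9,-0.97,-0.05,0.25,0],[-0.9,-0.98,0,0.15,0],[-0.9,-1.01,0,0.05,0],[-0.9,0,0,0,0],[-0.9,0,0,0,0]]
  ]
}}

```text
time_s: 29.55
tcp_pos: [0.5432, -0.1604, 0.1108]
eef_rot: [-179.9, -0.0, -88.8]
contact_force: [4.5, -2.0, -0.0]
gripper_width: 0.0175
gripper_force: 25.0
```

```bash
cat > fin.py <<'E'
from h import *
s=r.get_state();print(s["time_s"],s["tcp_pos"],s["contact_force"].round(2),s["gripper_force"])
a=r.capture("scene")
OS=blobs(a,*OR,(285,105,335,160),10);BS=blobs(a,*BL,(230,85,385,200))
print("or",OS,"bl",BS)
for p,q in(([.5591,-.0288,.1888],(272.9,158.4)),([.556,.1836,.1902],(347.2,124.8)),([.5503,.0775,.181],(308.9,140.1))):
    p=np.array(p);print("expected px at top",(pr("scene",p+[-.026,0,.018])-pr("scene",p)+q).round(1))
E
python3 fin.py
```

```text
29.55 [ 0.54322903 -0.16039223  0.11081216] [ 4.46 -2.03 -0.02] 24.999468326568604
or [([304.3, 124.9], [298, 114, 14, 22, 242])] bl [([342.2, 113.7], [336, 108, 14, 13, 142])]
expected px at top [267.9 146.2]
expected px at top [342.6 113. ]
expected px at top [304.1 128.2]
```

Run:
```python
from h import *
b=r.capture("top");s=r.get_state();print(s["time_s"],s["qd"].round(2))
print(blobs(b,*OR,(145,165,200,225),10),blobs(b,*BL,(100,150,300,235)))
for p in([.5591,-.0288,.1888],[.556,.1836,.1902],[.5503,.0775,.188]): print(pr("top",np.array(p)+[-.026,0,.018]).round(1))
a=r.capture("scene");print(blobs(a,*OR,(290,121,330,150),10))
# deck far edge, scene: brightness transition
h=cv2.cvtColor(a,cv2.COLOR_BGR2HSV)
for z,dx in((.112,-.026),(.094,0)):
  q=pr("scene",np.array([.6215+dx,.12,z]));print(z,q,[int(h[int(round(q[1]))+k,int(round(q[0]))][2]) for k in range(-8,9,2)])
```

```text
29.65 [-0.02 -0.05  0.06  0.04  0.01 -0.07]
[] []
[217.9 201.1]
[118.2 200.7]
[168.2 204.3]
[([304.1, 127.8], [298, 121, 13, 15, 174])]
0.112 [330.20385971 162.24783488] [166, 166, 166, 167, 156, 143, 140, 141, 142]
0.094 [334.68323302 173.53145106] [142, 141, 142, 138, 141, 142, 141, 139, 137]
```

```bash
python3 -c "
from plant import r
print(r.close_job())"
```

```text
the job is handed in; nothing more can be done
None
```

The orange-capped bottle stands on the middle mark, about 7 mm off centre. The deck measured at its highest point with the gripper still holding the lever, and the job is handed in; the hand-in call gave no verdict, and the blue-capped bottle nearest the lever was hidden by the gripper in the last pictures, so I could not check it there.

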